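# Screw the cap onto the rubber-mounted paste canister without crossing its threads

## Task

Put the orange screw cap on the neck of the small canister and screw it fully home, clockwise seen from above, then let go. Start it gently: if it binds early while it still sits high, the threads are crossed, so stop at once, turn it back until it drops into the thread, and only then screw it down. Never force it, neither by twisting nor by pressing down, and leave the empty steel cup and the squeeze bottle beside it standing where they are.

Things in the scene. Friction and masses are not known exactly. Their poses are not given: they have to be found in the camera images.
- cap_mid (a point): Centre, on the axis and half-way up, of the loose orange screw cap: round, fluted, 58 mm in diameter, 46 mm high, 0.12 kg, standing open side down (z up, centre 23 mm above the table). Straight sides, grip it at any yaw; the upper 20 mm are solid. Inside its lower edge are three lugs, 18 degrees wide, 120 degrees apart; at what yaw is not told.
- neck (a point): Centre of the top of the canister's white neck, z up, 106 mm above the table. The neck is 35 mm thick with a tapered tip, 45 mm over its thread, 26 mm high; the cap has 1.5 mm play on it. Aluminium canister, 80 mm in diameter, 56 mm high, upright on a steel plate 110 mm square. Right-hand three-start thread; its angle differs each time, is not measured and must be felt.
- lugs_on_top (a point): Where the cap's centre is while its lugs lie on top of the thread: 15.5 mm above the neck's top (18.5 mm if on a stop). Each 120 degrees has a 10-degree stop standing 3 mm above the thread, 70 degrees of thread and a gap giving the lugs 20 degrees of play. Turned clockwise up here the lugs either drop into a gap at once or bind on the stops within 72 degrees, still high: crossed.
- lugs_dropped (a point): Where the cap's centre is once the lugs have dropped into the gaps: 6.7 mm above the neck's top or up to 2 mm less. Turned counter-clockwise with a light push (2 to 6 N) the cap drops 9 to 12 mm into a gap within 120 degrees and then meets a stop. Turned clockwise from there it is drawn down 6 mm per 70 degrees (0.0049 m per rad).
- cap_home (a point): Where the cap's centre is when fully home: 1 mm below the neck's top, against a hard stop, 70 to 95 degrees clockwise of where it dropped in. Plastic on plastic, friction about 0.6; free turning under a light push needs less than 0.15 N m.
- canister_sink (a joint): How far (m) the canister is pressed down into its rubber mount: a spring of 2500 N/m, 0 when unloaded, about 0.0005 with the cap on it. Over 0.008 (20 N of push) is forcing it.
- canister_twist (a joint): How far (rad, positive counter-clockwise from above) the canister is twisted in its rubber mount: a spring of 3 N m per rad, 0 when unloaded. Over 0.16 either way (0.48 N m) is forcing it.
- empty_cup: Empty steel sample cup, 66 mm across and 33 mm high, a bystander; origin at the centre of its underside.
- squeeze_bottle: Pale squeeze bottle with green nozzle, 50 mm across and 162 mm high, a bystander; origin at the centre of its underside.
There are look-alikes about, which are no part of the job. There is more than one size of the part that bears cap_mid; the job needs the largest.

How it is judged:
On the way:
1. the cap's lugs have dropped into the start of the thread: the cap's centre is on the neck's axis within 3 mm and 2 to 9 mm above the neck's top (horizontal distance between cap_mid and neck below 0.003 m and z of cap_mid in the frame of neck between 0.002 and 0.009 m), for 0.1 s.
At the end, for the whole second after the job is handed in: The cap sits fully home on the neck: its centre on the neck's axis within 3 mm and no more than 0.8 mm above the neck's top (1.8 mm short of the hard stop's height), not tilted by more than 0.06 rad, at rest (horizontal distance between cap_mid and neck below 0.003 m and z of cap_mid in the frame of neck below 0.0008 m and angle between the z axis of cap_mid and the z axis of neck, either way round below 0.06 rad and linear speed of cap below 0.02 m/s); the robot touches nothing.
It fails at once if the canister is twisted by more than 0.16 rad in its mount, either way (the cap is forced, 0.48 N m) (value of joint canister_twist above 0.16 rad or value of joint canister_twist below -0.16 rad).
It fails at once if the canister is pressed down by more than 8 mm (20 N) (value of joint canister_sink above 0.008 m).
It fails at once if the empty cup or the squeeze bottle is moved by more than 20 mm (distance of any of empty_cup, squeeze_bottle from where it was at the start of the episode above 0.02 m).
It also fails if it takes over 72 s, if anything falls off the work surface, if the arm or the gripper's body presses on something with over 40 N, if the wrist force passes 120 N, or if a joint passes its speed limit or range.

## Robot

A 6-joint arm with a two-finger parallel gripper is mounted at the origin on a cart in front of the work surface, level with it; the furniture and walls round the work are solid. World frame = base frame: x ahead of the robot, y to its left, z up, the work surface at z = 0. Lengths are in m, angles in rad, forces in N, time in s.
With the tool pointing down it reaches from about 0.25 to 0.775 m from the base axis. Payload 4 kg.
Tool frame: the origin (TCP) lies at the very end of the fingers, on their centre line; the grasp point (between the pads) lies 19 mm behind it; z points along the fingers, y is the direction in which the jaws open and shut (so a half turn about z gives the same grasp; the last joint's range is limited). The gripper opens to 94 mm and grips with 3 to 60 N. Pads are 16 mm wide; open, the fingers measure 119 mm over their backs; the gripper's body (75 mm by 177 mm) begins 78 mm behind the grasp point.
Start: joints at [1.129, 0.087, 1.371, -0, 1.684, -0.103], TCP at [0.183, 0.519, 0.206] pointing down, gripper open.
Joint ranges: [-3.1, 3.1], [-0.76, 2.03], [0.27, 2.55], [-1.08, 4.22], [0.17, 2.65], [-2.57, 2.57]. Speed limits (rad/s): [2.79, 2.79, 3.14, 3.14, 3.14, 3.14].

## Interface

Orientations are given as [roll, pitch, yaw] about the fixed x, y, z axes, in that order (R = Rz(yaw) Ry(pitch) Rx(roll)).
In Python, from bench import robot, snapshot, calibration gives the robot as it stands. The module is installed in compiled form; this text tells all that it offers.
- The arm moves only by the tool servo_tool, never from a script. Its argument "series" is text: rows parted by semicolons, each of 5 numbers parted by spaces: the closure, from -1 (fully open) to 1 (shut), then the shift along the tool's x, y, z in cm, then the turn about the tool's z in rad. A call has 1 to 20 rows; each row is the pose to reach, as a shift and turn from the pose commanded when the call began, along the tool's axes at that moment; what a row does not reach only later rows make up. A row lasts 1/12 s, in which the tool goes at most 41.7 mm and 7.16 degrees, less where a joint would pass 70% of its speed; a pose out of reach is approached as far as the arm can. A call with a gripper value outside its range is refused whole. The fingers move at their own pace and stop on an object; the grip force is fixed at half the most. Time passes only in rows, so rows that repeat a pose let the fingers close. It gives the time, the measured TCP pose, the force and the opening at its end, in the units of the state.
- robot.get_obs(): the state, without advancing time (a new reading comes with each control period).
- snapshot(name): name is "scene" or "top" or "wrist"; returns (picture, depth): 420x560x3 uint8, red, green, blue; 420x560 float32, m along the optical axis (not along the pixel's ray), 0 where there is no reading.
- calibration(name): a dict with "fx", "fy", "cx", "cy" (pixels), "rvec" (rotation vector, rad) and "tvec" (3), from world to camera coordinates, as OpenCV has them; the wrist camera has in their place "tool_from_camera" (4x4, takes a point from camera to tool coordinates, whose origin is the TCP and whose axes are the flange's). Camera axes: x right, y down, z forward; pixel columns grow to the right and rows downward; lengths in m; the calibration is good to about 2 mm. The wrist camera is an equidistant fisheye: a pixel r from the principal point sees the ray r / f radians off the axis. A picture is of the moment at which its call begins: read the wrist's pose just before it. calibration takes no time and is no camera call.
- robot.close_job(): hands the job in, once; it reports no verdict.
The state is a dict: "time": time; "joint_positions": joint angles; "qvel": joint speeds; "joint_torque": joint torques, N m; "tool_pos": TCP position; "ee_rot": TCP orientation; "wrist_force": force on the tool from outside, world axes, zero at the start; "wrist_torque": the same for the moment, N m; "width": finger opening in m.
Only numpy, scipy, OpenCV 4.12 (cv2) and the standard library are available. Lean on these libraries where they do the work, as an engineer would, in place of code of your own. Each camera call takes 0.05 s, during which the arm holds its last target. There are 200 camera calls.

## Working session

There is one attempt and no reset: what is moved stays moved. The work goes in short steps, Python scripts to look and compute and a tool call to move; the robot and the scene stay as the last step left them, time stands still between calls to the robot, and variables do not carry over. Pictures are saved under pics/ and viewed, about 8 in all and at most 12, crops included, and the job is handed in when it is done.

Besides the shell and the picture viewer there is one more tool, called after "Request:" by a JSON object that holds its "api" and its "payload". servo_tool: Moves the arm, as the interface text tells. Its arguments: {"type":"object","properties":{"series":{"type":"string"}},"required":["series"]}

```bash
mkdir -p pics; cat >h.py <<'E'
import numpy as np, cv2
from bench import robot, snapshot, calibration
def world(name,dep,u,v):
    c=calibration(name);R=cv2.Rodrigues(np.array(c["rvec"],float))[0];t=np.array(c["tvec"],float).ravel()
    z=dep; p=np.stack([(u-c["cx"])/c["fx"]*z,(v-c["cy"])/c["fy"]*z,z],-1)
    return (p-t)@R
def ray(name,u,v,h):
    c=calibration(name);R=cv2.Rodrigues(np.array(c["rvec"],float))[0];t=np.array(c["tvec"],float).ravel()
    o=-R.T@t; d=R.T@np.array([(u-c["cx"])/c["fx"],(v-c["cy"])/c["fy"],1.]);return o+d*(h-o[2])/d[2]
def st():
    o=robot.get_obs()
    for k in o: print(k,np.round(o[k],4))
E
python3 - <<'E'
from h import *
st()
ims={}
for n in("top","scene"):
    p,d=snapshot(n);np.savez(f"{n}.npz",p=p,d=d);ims[n]=p
    cv2.imwrite(f"pics/{n}0.png",p[...,::-1])
    hsv=cv2.cvtColor(p,cv2.COLOR_RGB2HSV);m=cv2.inRange(hsv,(4,120,90),(22,255,255))
    k,l,s,c=cv2.connectedComponentsWithStats(m)
    for i in range(1,k):
        if s[i,4]>40:
            u,v=c[i];w=world(n,d[int(v),int(u)],u,v);print(n,s[i],c[i].round(1),w.round(3))
E
```

```text
time 0.0
joint_positions [ 1.1289  0.0879  1.3722 -0.      1.6836 -0.1031]
qvel [ 0.0007 -0.0017  0.0011  0.0013 -0.      0.0001]
joint_torque [-1.00000e-04 -3.40201e+01 -3.02419e+01  7.15000e-02  3.33000e-02
 -1.00000e-04]
tool_pos [0.1826 0.5183 0.2043]
ee_rot [-3.1395e+00 -2.0000e-04  2.8028e+00]
wrist_force [-1.2065 -0.103   0.8169]
wrist_torque [ 0.0044 -0.0237 -0.0604]
width 0.0941
top [394 146  21  20 325] [404.  155.8] [ 0.704 -0.335  0.021]
top [531 163  29  59 992] [547.8 193.7] [ 0.671 -0.897 -0.346]
top [388 166  18  18 213] [396.6 175.1] [ 0.656 -0.316  0.014]
top [552 197   8  10  53] [556.3 202.1] [ 0.644 -0.923 -0.346]
top [200 241  25  24 248] [213.1 252.8] [0.46  0.137 0.046]
top [247 244  17  18 117] [255.4 252.6] [0.461 0.036 0.033]
top [162 252  19  19 139] [171.9 260.9] [0.441 0.236 0.036]
scene [138 142  53  28 341] [163.3 153.9] [0.463 0.412 0.022]
scene [175 179  19  21 199] [182.4 189.2] [0.433 0.222 0.034]
scene [489 179  23  11 149] [500.6 184.2] [ 1.136 -0.21   0.023]
scene [197 192  25  29 379] [207.5 206.7] [0.449 0.12  0.042]
scene [505 208  13  17  49] [511.3 216.6] [ 0.928 -0.328  0.104]
scene [222 221  20  24 257] [230.3 233.2] [0.453 0.022 0.034]
scene [438 293  13  10  41] [444.6 297.9] [ 0.713 -0.353  0.019]
scene [404 297  23  14  91] [416.2 305.1] [ 0.661 -0.329  0.01 ]
```

```bash
python3 - <<'E'
from h import *
t=np.load("top.npz")["p"]
cv2.imwrite("pics/topb.png",cv2.resize(t,(784,588),interpolation=cv2.INTER_CUBIC)[...,::-1])
E
```

```text
(no output)
```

View pics/topb.png

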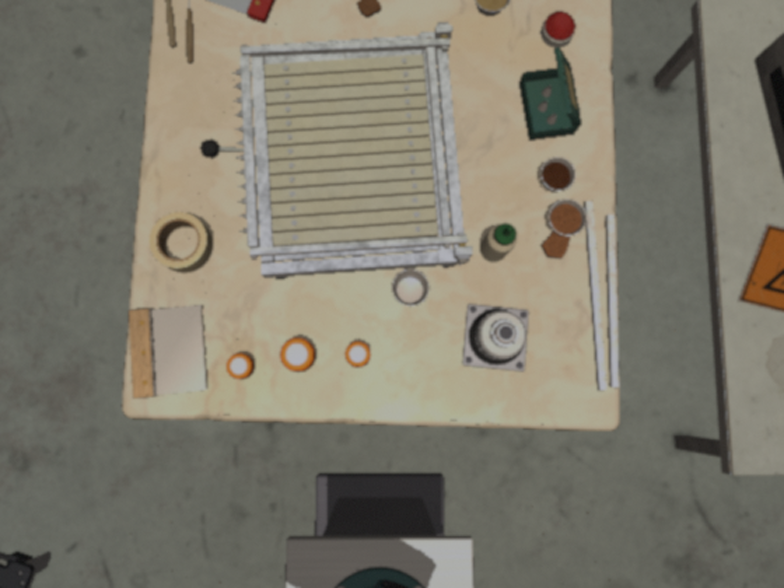

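View pics/scene0.png

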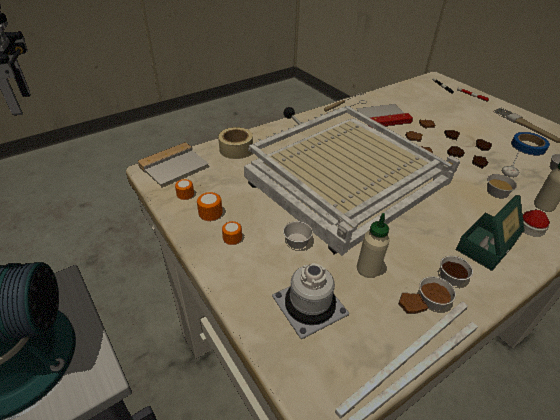

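Two views. Three orange caps with white tops stand at top-image pixels (172,261), (213,253) and (255,253). The middle one looks largest. The canister on its plate is at about (357,238), with the steel cup at (293,206) and the squeeze bottle at (358,170). Next I confirm the sizes and fit the cap and neck.

```bash
python3 - <<'E'
from h import *
for n in("top","scene"):
    z=np.load(n+".npz");p,d=z["p"],z["d"]
    v,u=np.mgrid[:420,:560];W=world(n,d.ravel(),u.ravel(),v.ravel()).reshape(420,560,3)
    X,Y,Z=W[...,0],W[...,1],W[...,2]
    for nm,(x,y,r,lo,hi) in dict(capL=(.441,.236,.045,.012,.06),cap=(.46,.137,.05,.012,.06),capR=(.461,.036,.045,.012,.06),neck=(.48,-.22,.06,.085,.13)).items():
        m=(np.hypot(X-x,Y-y)<r)&(Z>lo)&(Z<hi)&(d>0)
        if not m.any(): print(n,nm,'none');continue
        zt=np.percentile(Z[m],90);mt=m&(Z>zt-.008)
        print(n,nm,m.sum(),'ztop',zt.round(4),'min',W[mt].min(0).round(4),'max',W[mt].max(0).round(4),'mid',((W[mt].min(0)+W[mt].max(0))/2).round(4))
t=np.load("top.npz")["p"]
a=cv2.resize(t[225:285,150:280],None,fx=6,fy=6,interpolation=cv2.INTER_CUBIC)[...,:3]
b=cv2.resize(t[200:270,315:400],None,fx=3,fy=3,interpolation=cv2.INTER_CUBIC)
c=np.zeros((570,780,3),np.uint8);c[:360,:780]=a;c[360:570,:255]=b
s=np.load("scene.npz")["p"];e=cv2.resize(s[170:250,165:315],(520,210));c[360:570,260:780]=e
cv2.imwrite("pics/crop1.png",c[...,::-1])
E
```

```text
top capL 289 ztop 0.0375 min [0.4195 0.2179 0.0295] max [0.4604 0.2605 0.0415] mid [0.44   0.2392 0.0355]
top cap 485 ztop 0.0487 min [0.431  0.1108 0.0408] max [0.4883 0.1685 0.0533] mid [0.4597 0.1397 0.047 ]
top capR 263 ztop 0.0376 min [0.4387 0.0155 0.0297] max [0.482  0.0567 0.0417] mid [0.4603 0.0361 0.0357]
top neck 322 ztop 0.1079 min [ 0.4722 -0.2275  0.1   ] max [ 0.5115 -0.1862  0.1105] mid [ 0.4918 -0.2068  0.1052]
scene capL 261 ztop 0.0362 min [0.4226 0.2177 0.0284] max [0.4652 0.2593 0.0377] mid [0.4439 0.2385 0.033 ]
scene cap 536 ztop 0.0474 min [0.4342 0.1106 0.0395] max [0.4904 0.1654 0.0495] mid [0.4623 0.138  0.0445]
scene capR 339 ztop 0.0362 min [0.4411 0.0129 0.0282] max [0.4844 0.0574 0.0385] mid [0.4628 0.0351 0.0334]
scene neck 498 ztop 0.107 min [ 0.4716 -0.2303  0.099 ] max [ 0.5168 -0.1863  0.1089] mid [ 0.4942 -0.2083  0.104 ]
```

View pics/crop1.png

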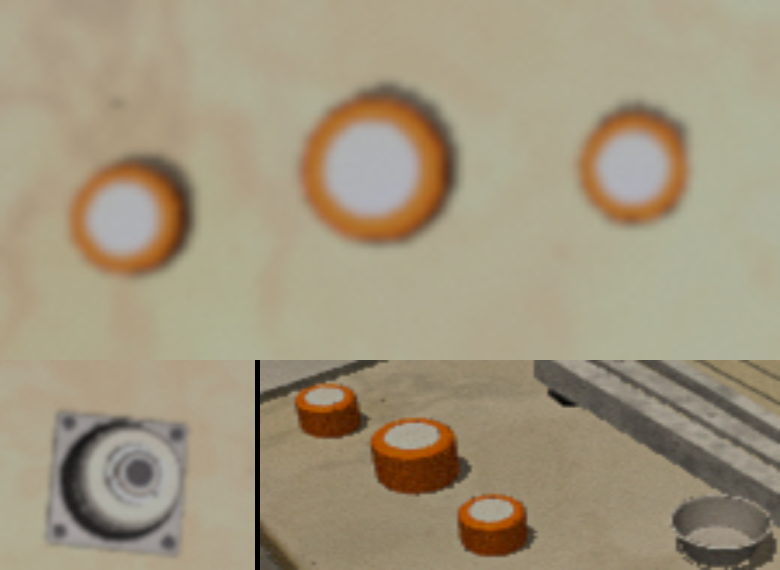

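The middle cap at top px (213,253) measures 58 mm across and about 47 mm high, so it fits the description. The other two are about 42 mm across. Moving above it.

Request:
{"api": "servo_tool", "payload": {"series": "-1 -38.9 -26.4 4 0.84;-1 -38.9 -26.4 4 0.84;-1 -38.9 -26.4 4 0.84;-1 -38.9 -26.4 4 0.84;-1 -38.9 -26.4 4 0.84;-1 -38.9 -26.4 4 0.84;-1 -38.9 -26.4 4 0.84;-1 -38.9 -26.4 4 0.84;-1 -38.9 -26.4 4 0.84;-1 -38.9 -26.4 4 0.84;-1 -38.9 -26.4 4 0.84;-1 -38.9 -26.4 4 0.84;-1 -38.9 -26.4 4 0.84;-1 -38.9 -26.4 4 0.84;-1 -38.9 -26.4 4 0.84;-1 -38.9 -26.4 4 0.84"}}

```text
time: 1.43
tool_pos: [0.4613, 0.1417, 0.1656]
ee_rot: [3.141, -0.0, 1.965]
wrist_force: [0.6, 0.5, 0.6]
width: 0.094
```

```bash
cat >>h.py <<'E'
from scipy.spatial.transform import Rotation as Ro
def wrist(tag):
    o=robot.get_obs();p,d=snapshot("wrist");c=calibration("wrist")
    np.savez(tag+".npz",p=p,d=d,pos=o["tool_pos"],rot=o["ee_rot"]);cv2.imwrite(f"pics/{tag}.png",p[...,::-1])
    return p,d,o,c
def wworld(d,o,c):
    v,u=np.mgrid[:420,:560].astype(float);x=(u-c["cx"])/c["fx"];y=(v-c["cy"])/c["fy"];th=np.hypot(x,y)+1e-9
    s=np.tan(np.minimum(th,1.5))/th;P=np.stack([x*s*d,y*s*d,d,np.ones_like(d)],-1)@np.array(c["tool_from_camera"]).T
    R=Ro.from_euler("xyz",o["ee_rot"]).as_matrix();return P[...,:3],P[...,:3]@R.T+o["tool_pos"]
E
python3 - <<'E'
from h import *
st()
p,d,o,c=wrist("w1");print({k:np.round(c[k],3).tolist() for k in c})
T,W=wworld(d,o,c)
hsv=cv2.cvtColor(p,cv2.COLOR_RGB2HSV);m=cv2.inRange(hsv,(4,120,60),(22,255,255))>0
k,l,s,cc=cv2.connectedComponentsWithStats(m.astype(np.uint8))
for i in range(1,k):
    if s[i,4]>200:
        q=W[(l==i)&(d>0)];print(s[i],cc[i].round(1),q.min(0).round(4),q.max(0).round(4))
        q=q[q[:,2]>q[:,2].max()-.01]; print('  top mid',((q.min(0)+q.max(0))/2).round(4))
E
```

```text
time 1.4333
joint_positions [ 1.8000e-01 -5.2600e-02  1.5915e+00  5.0000e-04  1.6026e+00 -2.1390e-01]
qvel [ 0.0079 -0.0035 -0.0032 -0.0032 -0.0015 -0.0026]
joint_torque [-4.03600e-01 -2.74356e+01 -2.98858e+01  4.86000e-02  2.61000e-02
  3.40000e-03]
tool_pos [0.4613 0.1417 0.1656]
ee_rot [ 3.1414e+00 -5.0000e-04  1.9648e+00]
wrist_force [0.5836 0.4647 0.576 ]
wrist_torque [-0.0005  0.038  -0.0038]
width 0.094
{'fx': 325.192, 'fy': 325.192, 'cx': 281.95, 'cy': 208.019, 'tool_from_camera': [[0.001, -0.969, -0.246, 0.071], [1.0, 0.001, -0.0, 0.001], [0.0, -0.246, 0.969, -0.179], [0.0, 0.0, 0.0, 1.0]]}
[ 497   69   47   67 1210] [524.1 106.8] [ 6.230e-01  3.125e-01 -3.000e-04] [0.6983 0.3874 0.0496]
  top mid [0.6607 0.35   0.0446]
[281  76  47  47 948] [303.3  99.7] [ 0.4214  0.2186 -0.0023] [0.4682 0.2681 0.0364]
  top mid [0.4434 0.2409 0.0315]
[ 252  168   61   64 1778] [282.1 197.9] [ 0.4332  0.0989 -0.0026] [0.4996 0.1701 0.0479]
  top mid [0.4626 0.1409 0.0429]
[ 226  258   42   47 1051] [248.2 278.1] [ 0.4416 -0.0034 -0.0024] [0.4856 0.0602 0.0366]
  top mid [0.4636 0.0378 0.0317]
[ 91 285  28  54 717] [101.7 310.9] [0.4049 0.1387 0.2691] [0.4118 0.1537 0.2851]
  top mid [0.4084 0.1464 0.2801]
[446 285  28  54 697] [462.5 311.6] [0.4932 0.1759 0.2671] [0.5002 0.1899 0.2848]
  top mid [0.4967 0.183  0.2798]
[ 256  336  273   43 2189] [401.2 363.3] [0.4493 0.1564 0.2683] [0.5217 0.1867 0.2963]
  top mid [0.4847 0.1715 0.2913]
```

View pics/w1.png

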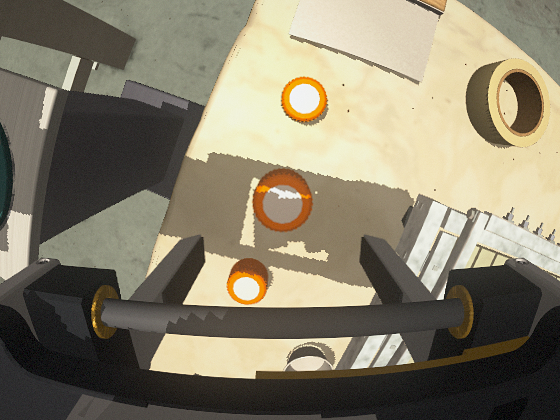

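The wrist view shows the large cap at (282,198) between the jaws, with clear room either side. I'll descend and grip its upper part.

Request:
{"api": "servo_tool", "payload": {"series": "-1 -0.1 0 4 0;-1 -0.1 0 8 0;-1 -0.1 0 11 0;-1 -0.1 0 13 0;-1 -0.1 0 14.9 0;-1 -0.1 0 14.9 0;-1 -0.1 0 14.9 0;1 -0.1 0 14.9 0;1 -0.1 0 14.9 0;1 -0.1 0 14.9 0;1 -0.1 0 14.9 0;1 -0.1 0 14.9 0;1 -0.1 0 14.9 0;1 -0.1 0 14.9 0;1 -0.1 0 14.9 0;1 -0.1 0 14.9 0"}}

```text
time: 2.82
tool_pos: [0.4626, 0.1395, 0.0169]
ee_rot: [3.141, 0.0, 1.963]
wrist_force: [0.3, -0.4, 3.9]
width: 0.056
```

```bash
python3 -c "
from h import *
st()"
```

```text
time 2.8167
joint_positions [ 0.1755  0.0586  1.7886  0.      1.2938 -0.2163]
qvel [-0.0012 -0.0003 -0.0003 -0.0018  0.0004 -0.0005]
joint_torque [ 8.80000e-03 -2.80879e+01 -2.59462e+01  8.72000e-02 -2.06500e-01
 -9.50000e-03]
tool_pos [0.4626 0.1395 0.0169]
ee_rot [3.1410e+00 1.0000e-04 1.9626e+00]
wrist_force [ 0.2728 -0.3624  3.891 ]
wrist_torque [-0.1279  0.1575  0.0514]
width 0.056
```

Request:
{"api": "servo_tool", "payload": {"series": "1 0 0 -2 0;1 0 0 -5 0;1 0 0 -9 0;1 -3 -1.5 -12 0.1;1 -6 -3 -15 0.2;1 -9 -4.5 -18.3 0.3;1 -12 -6 -18.3 0.4;1 -15.5 -7.5 -18.3 0.5;1 -19 -9 -18.3 0.6;1 -22.5 -11 -18.3 0.7;1 -26 -12.5 -18.3 0.8;1 -29.5 -14 -18.3 0.9;1 -33 -16 -18.3 1.0;1 -35.5 -17.2 -18.3 1.1;1 -36.7 -17.7 -18.3 1.11;1 -36.7 -17.7 -18.3 1.11;1 -36.7 -17.7 -18.3 1.11;1 -36.7 -17.7 -18.3 1.11"}}

```text
time: 4.32
tool_pos: [0.4391, -0.2657, 0.1992]
ee_rot: [-3.14, -0.001, 0.855]
wrist_force: [0.6, 0.0, -1.4]
width: 0.0565
```

```bash
python3 - <<'E'
from h import *
st()
p,d,o,c=wrist("w2");T,W=wworld(d,o,c)
m=(np.hypot(W[...,0]-.493,W[...,1]+.2075)<.05)&(W[...,2]>.06)&(W[...,2]<.13)&(d>0)
for lo,hi in((.1035,.112),(.09,.1035),(.076,.09),(.07,.084)):
    q=W[m&(W[...,2]>lo)&(W[...,2]<hi)]
    if len(q): print(lo,hi,len(q),q.min(0).round(4),q.max(0).round(4),((q.min(0)+q.max(0))/2).round(4))
E
```

```text
time 4.3167
joint_positions [-6.5530e-01  7.3000e-03  1.4664e+00  1.0000e-03  1.6690e+00  6.0200e-02]
qvel [ 0.0131 -0.0102  0.0024 -0.0037 -0.0017  0.0049]
joint_torque [-6.36700e-01 -3.06572e+01 -3.08006e+01  3.59000e-02 -7.10000e-03
 -4.40000e-03]
tool_pos [ 0.4391 -0.2657  0.1992]
ee_rot [-3.1405e+00 -9.0000e-04  8.5540e-01]
wrist_force [ 0.593   0.0175 -1.4364]
wrist_torque [-0.049   0.1582 -0.0592]
width 0.0565
0.1035 0.112 1061 [ 0.4786 -0.222   0.1035] [ 0.5129 -0.1902  0.1079] [ 0.4958 -0.2061  0.1057]
0.09 0.1035 943 [ 0.4719 -0.2284  0.09  ] [ 0.5168 -0.1837  0.1035] [ 0.4943 -0.2061  0.0968]
0.076 0.09 3259 [ 0.4555 -0.2442  0.076 ] [ 0.5324 -0.1674  0.09  ] [ 0.4939 -0.2058  0.083 ]
0.07 0.084 3503 [ 0.4545 -0.2461  0.0701] [ 0.534  -0.1664  0.0818] [ 0.4942 -0.2062  0.076 ]
```

View pics/w2.png

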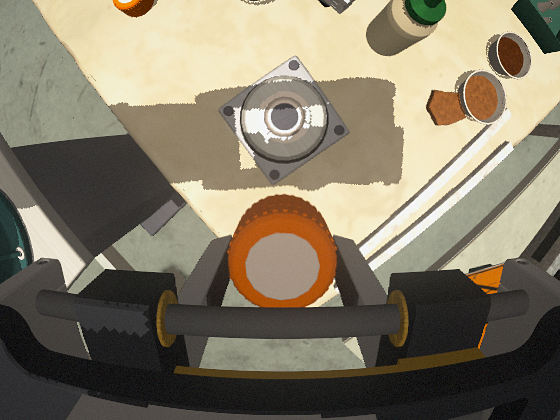

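Cap held at (283,255), neck at (285,119). I'll measure the cap and the neck in the same wrist frame.

```bash
python3 - <<'E'
from h import *
z=np.load("w2.npz");p,d=z["p"],z["d"];o=dict(tool_pos=z["pos"],ee_rot=z["rot"]);c=calibration("wrist");T,W=wworld(d,o,c)
v,u=np.mgrid[:420,:560]
b=(u>220)&(u<345)&(v>190)&(v<315)&(d>0)
q=T[b];print(np.histogram(q[:,2],np.arange(-.04,.05,.01)))
hsv=cv2.cvtColor(p,cv2.COLOR_RGB2HSV)
white=b&(hsv[...,1]<70)&(hsv[...,2]>110)&(u>240)&(u<325)&(v>225)&(v<306)&(T[...,2]<-.015)
f=lambda q:((np.percentile(q,.5,0)+np.percentile(q,99.5,0))/2).round(4)
print('white',white.sum(),f(T[white]),T[white].mean(0).round(4),np.ptp(T[white],0).round(4))
org=b&(hsv[...,1]>120)&(T[...,2]<-.015)
print('orange top',org.sum(),f(T[org]),T[org].min(0).round(4),T[org].max(0).round(4))
n=(np.hypot(W[...,0]-.494,W[...,1]+.206)<.05)&(d>0)
for lo,hi in((.09,.1035),(.076,.09)):
    k=n&(W[...,2]>lo)&(W[...,2]<hi);print('neck tool',f(T[k]),T[k].min(0).round(4),T[k].max(0).round(4))
E
```

```text
(array([ 537, 8707,  512,  449,  259,  139,    0,    0]), array([-4.0000000e-02, -3.0000000e-02, -2.0000000e-02, -1.0000000e-02,
        6.9388939e-18,  1.0000000e-02,  2.0000000e-02,  3.0000000e-02,
        4.0000000e-02]))
white 3765 [ 0.0027  0.0006 -0.0291] [ 0.0033  0.0006 -0.0291] [0.0375 0.0371 0.0046]
orange top 5111 [ 0.0053  0.0006 -0.0625] [-0.0228 -0.0285 -0.1102] [ 0.032   0.0298 -0.015 ]
neck tool [0.081  0.0022 0.1025] [ 0.0589 -0.0197  0.0957] [0.103  0.0245 0.1093]
neck tool [0.0808 0.0027 0.1163] [ 0.043  -0.0351  0.1093] [0.1196 0.0405 0.1233]
```

Request:
{"api": "servo_tool", "payload": {"series": "1 3 0.1 0 0;1 6 0.2 0 0;1 7.8 0.2 1 0;1 7.8 0.2 3 0;1 7.8 0.2 5 0;1 7.8 0.2 6.5 0;1 7.8 0.2 6.9 0;1 7.8 0.2 6.9 0;1 7.8 0.2 6.9 0;1 7.8 0.2 6.9 0"}}

```text
time: 5.2
tool_pos: [0.4927, -0.2098, 0.1322]
ee_rot: [3.139, -0.001, 0.854]
wrist_force: [-0.1, -0.1, -0.4]
width: 0.0563
```

```bash
python3 - <<'E'
from h import *
st()
a=[snapshot(n)[0] for n in("scene","top")]
x=cv2.resize(a[0][235:335,265:355],(360,400),interpolation=cv2.INTER_CUBIC);y=cv2.resize(a[1][190:290,310:400],(360,400),interpolation=cv2.INTER_CUBIC)
cv2.imwrite("pics/c3.png",np.hstack([x,y])[...,::-1])
p,d,o,c=wrist("w3")
E
```

```text
time 5.2
joint_positions [-5.0860e-01  7.8700e-02  1.5257e+00  2.0000e-04  1.5343e+00  2.0860e-01]
qvel [-0.0071 -0.0036 -0.0069 -0.0004 -0.0012 -0.0004]
joint_torque [ 1.31500e-01 -3.30355e+01 -2.96009e+01  8.73000e-02  1.35000e-02
 -1.00000e-03]
tool_pos [ 0.4927 -0.2098  0.1322]
ee_rot [ 3.1388e+00 -8.0000e-04  8.5360e-01]
wrist_force [-0.1441 -0.1201 -0.3819]
wrist_torque [-0.0971  0.1171  0.0252]
width 0.0563
```

View pics/c3.png

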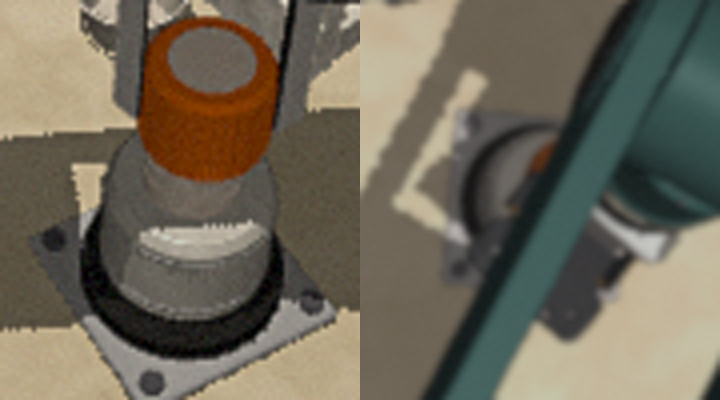

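```bash
python3 - <<'E'
from h import *
st2=robot.get_obs();print(st2["tool_pos"].round(4) if hasattr(st2["tool_pos"],'round') else st2["tool_pos"])
p,d=snapshot("scene");v,u=np.mgrid[:420,:560];W=world("scene",d.ravel(),u.ravel(),v.ravel()).reshape(420,560,3)
hsv=cv2.cvtColor(p,cv2.COLOR_RGB2HSV);R=(u>295)&(u<338)&(v>236)&(v<285)
m=R&(cv2.inRange(hsv,(4,120,40),(22,255,255))>0)
for lo,hi in((.11,.125),(.125,.14),(.14,.15),(.15,.17)):
    q=W[m&(W[...,2]>lo)&(W[...,2]<hi)]
    if len(q)>5:print(lo,len(q),q.min(0).round(4),q.max(0).round(4),((q.min(0)+q.max(0))/2).round(4))
w=R&(W[...,2]>.156)&(W[...,2]<.17)&(v<262)&(hsv[...,1]<80);print('white',w.sum(),W[w].mean(0).round(4),np.ptp(W[w],0).round(4))
# silhouette ring fits: visible side points -> circle of known radius
from scipy.optimize import least_squares
def fit(q,r):
    s=least_squares(lambda c:np.hypot(q[:,0]-c[0],q[:,1]-c[1])-r,q[:,:2].mean(0)+[.01,.0],loss="soft_l1",f_scale=.001);return s.x.round(4),np.abs(s.fun).mean().round(4)
q=W[m&(W[...,2]>.118)&(W[...,2]<.155)];print('cap side fit',fit(q,.029),len(q))
z=np.load("scene.npz");W0=world("scene",z["d"].ravel(),u.ravel(),v.ravel()).reshape(420,560,3)
n=np.hypot(W0[...,0]-.494,W0[...,1]+.207)<.06
q=W0[n&(W0[...,2]>.05)&(W0[...,2]<.07)];print('can side fit',fit(q,.04),len(q))
q=W0[n&(W0[...,2]>.084)&(W0[...,2]<.094)];print('neck side fit',fit(q,.0225),fit(q,.0175),len(q))
E
```

```text
[ 0.4924 -0.2101  0.1319]
0.11 107 [ 0.4656 -0.2385  0.1145] [ 0.5124 -0.1938  0.125 ] [ 0.489  -0.2162  0.1197]
0.125 191 [ 0.465  -0.2395  0.125 ] [ 0.5115 -0.197   0.14  ] [ 0.4882 -0.2182  0.1325]
0.14 133 [ 0.4654 -0.239   0.14  ] [ 0.5116 -0.1968  0.1499] [ 0.4885 -0.2179  0.145 ]
0.15 488 [ 0.4653 -0.239   0.15  ] [ 0.5206 -0.1831  0.1636] [ 0.493  -0.2111  0.1568]
white 313 [ 0.493  -0.2103  0.1622] [0.0593 0.0479 0.0132]
cap side fit (array([ 0.4954, -0.2091]), np.float64(0.0006)) 470
can side fit (array([ 0.4949, -0.2064]), np.float64(0.0005)) 262
neck side fit (array([ 0.4954, -0.2058]), np.float64(0.0016)) (array([ 0.4923, -0.2107]), np.float64(0.002)) 108
```

Wrist and scene both say to shift about (+1.5, −2) mm in tool x, y. Correcting that and descending slowly.

Request:
{"api": "servo_tool", "payload": {"series": "1 0.08 -0.1 0 0;1 0.15 -0.2 0 0;1 0.15 -0.2 0 0;1 0.15 -0.2 0.3 0;1 0.15 -0.2 0.6 0;1 0.15 -0.2 0.8 0;1 0.15 -0.2 1 0;1 0.15 -0.2 1.1 0;1 0.15 -0.2 1.2 0;1 0.15 -0.2 1.2 0;1 0.15 -0.2 1.2 0"}}

```text
time: 6.32
tool_pos: [0.4913, -0.2074, 0.1185]
ee_rot: [3.142, -0.0, 0.853]
wrist_force: [0.6, -0.0, -1.8]
width: 0.0565
```

```bash
cat > s.py <<'E'
from h import *
o=robot.get_obs();print(o["time"],[np.round(o[k],4).tolist() for k in("tool_pos","ee_rot","wrist_force","wrist_torque","width")],'j6',round(o["joint_positions"][5],3))
E
python3 s.py
```

```text
6.3167 [[0.4913, -0.2074, 0.1185], [3.1416, -0.0001, 0.8528], [0.6104, -0.0108, -1.8162], [-0.1046, 0.11, -0.0584], 0.0565] j6 0.212
```

Request:
{"api": "servo_tool", "payload": {"series": "1 0 0 0.1 0;1 0 0 0.2 0;1 0 0 0.3 0;1 0 0 0.3 0;1 0 0 0.3 0"}}

```text
time: 6.73
tool_pos: [0.4916, -0.2075, 0.1162]
ee_rot: [3.14, -0.0, 0.853]
wrist_force: [-0.9, -0.7, 3.0]
width: 0.0569
```

```bash
python3 s.py
```

```text
6.7333 [[0.4916, -0.2075, 0.1162], [3.1404, -0.0003, 0.8528], [-0.9387, -0.7374, 2.9621], [0.0338, 0.2488, 0.0281], 0.0569] j6 0.212
```

Contact at about 3–4 N, with the cap sitting high. Now a gentle counter-clockwise turn.

Request:
{"api": "servo_tool", "payload": {"series": "1 0 0 0.02 -0.06;1 0 0 0.05 -0.12;1 0 0 0.05 -0.18;1 0 0 0.05 -0.24;1 0 0 0.05 -0.30;1 0 0 0.05 -0.30"}}

```text
time: 7.23
tool_pos: [0.4914, -0.2074, 0.1148]
ee_rot: [3.141, -0.0, 1.154]
wrist_force: [0.1, -0.3, 0.1]
width: 0.0564
```

```bash
python3 s.py
```

```text
7.2333 [[0.4914, -0.2074, 0.1148], [3.1412, -0.0, 1.1537], [0.0594, -0.3262, 0.093], [-0.1189, 0.0081, -0.0449], 0.0564] j6 -0.089
```

Request:
{"api": "servo_tool", "payload": {"series": "1 0 0 0.1 0;1 0 0 0.15 0;1 0 0 0.2 0;1 0 0 0.2 0;1 0 0 0.2 0"}}

```text
time: 7.65
tool_pos: [0.4915, -0.2075, 0.1134]
ee_rot: [3.141, -0.0, 1.152]
wrist_force: [-0.0, 0.3, 3.0]
width: 0.0565
```

```bash
python3 s.py
```

```text
7.65 [[0.4915, -0.2075, 0.1134], [3.1408, -0.0, 1.1524], [-0.0298, 0.3295, 2.9789], [-0.0391, 0.058, 0.0029], 0.0565] j6 -0.087
```

Now on the thread top, after coming off a stop. Continuing counter-clockwise.

Request:
{"api": "servo_tool", "payload": {"series": "1 0 0 0 -0.06;1 0 0 0 -0.12;1 0 0 0 -0.18;1 0 0 0 -0.24;1 0 0 0 -0.30;1 0 0 0 -0.36;1 0 0 0 -0.42;1 0 0 0 -0.42"}}

```text
time: 8.32
tool_pos: [0.4918, -0.2078, 0.1135]
ee_rot: [3.14, 0.001, 1.573]
wrist_force: [0.9, -0.5, 3.0]
width: 0.0564
```

```bash
python3 s.py
```

```text
8.3167 [[0.4918, -0.2078, 0.1135], [3.1401, 0.001, 1.5733], [0.897, -0.4734, 2.9586], [-0.2647, -0.1174, -0.0359], 0.0564] j6 -0.508
```

Still high with unchanged force. I'll keep turning, compensating for the cap's 2.7 mm offset in the tool.

Request:
{"api": "servo_tool", "payload": {"series": "1 -0.04 0.06 0 0;1 -0.08 0.13 0 0;1 -0.08 0.15 0 -0.06;1 -0.08 0.17 0 -0.12;1 -0.08 0.19 0 -0.18;1 -0.08 0.21 0 -0.24;1 -0.08 0.23 0 -0.30;1 -0.08 0.25 0 -0.36;1 -0.08 0.25 0 -0.36"}}

```text
time: 9.07
tool_pos: [0.4938, -0.2081, 0.1131]
ee_rot: [3.141, -0.0, 1.933]
wrist_force: [0.0, 0.6, 4.1]
width: 0.0565
```

```bash
python3 s.py
```

```text
9.0667 [[0.4938, -0.2081, 0.1131], [3.1415, -0.0002, 1.9328], [0.0427, 0.6319, 4.0693], [-0.005, 0.0595, -0.034], 0.0565] j6 -0.867
```

Request:
{"api": "servo_tool", "payload": {"series": "1 -0.01 0.02 0 -0.06;1 -0.02 0.04 0 -0.12;1 -0.03 0.06 0 -0.18;1 -0.03 0.08 0 -0.24;1 -0.04 0.10 0 -0.30;1 -0.04 0.12 0 -0.36;1 -0.05 0.13 0 -0.42;1 -0.05 0.13 0 -0.42"}}

```text
time: 9.73
tool_pos: [0.4955, -0.2078, 0.113]
ee_rot: [3.141, -0.0, 2.352]
wrist_force: [0.8, 0.0, 2.7]
width: 0.0564
```

```bash
python3 s.py
```

```text
9.7333 [[0.4955, -0.2078, 0.113], [3.1406, -0.0001, 2.3518], [0.84, 0.0281, 2.6723], [0.1535, -0.174, -0.0739], 0.0564] j6 -1.284
```

Request:
{"api": "servo_tool", "payload": {"series": "1 0 0.02 0.04 -0.06;1 0 0.03 0.04 -0.12;1 0 0.04 0.04 -0.18;1 0 0.04 0.04 -0.18;1 0 0.04 0.04 -0.18"}}

```text
time: 10.15
tool_pos: [0.4946, -0.2074, 0.1112]
ee_rot: [-3.141, -0.003, 2.529]
wrist_force: [0.6, 0.1, -0.4]
width: 0.0562
```

```bash
python3 s.py
```

```text
10.15 [[0.4946, -0.2074, 0.1112], [-3.1413, -0.0028, 2.5294], [0.6275, 0.0941, -0.3819], [0.0377, 0.0066, 0.018], 0.0562] j6 -1.461
```

Force vanished, so the lugs are over a gap. I'll lower into it.

Request:
{"api": "servo_tool", "payload": {"series": "1 0 0 0.1 0;1 0 0 0.2 0;1 0 0 0.3 0;1 0 0 0.4 0;1 0 0 0.45 0;1 0 0 0.45 0;1 0 0 0.45 0"}}

```text
time: 10.73
tool_pos: [0.4954, -0.2079, 0.108]
ee_rot: [3.142, -0.0, 2.533]
wrist_force: [0.4, -0.1, -1.7]
width: 0.0565
```

```bash
python3 s.py
```

```text
10.7333 [[0.4954, -0.2079, 0.108], [3.1415, -0.0001, 2.5325], [0.3904, -0.0924, -1.7064], [-0.053, 0.0369, 0.0606], 0.0565] j6 -1.465
```

Request:
{"api": "servo_tool", "payload": {"series": "1 0 0 0.05 0;1 0 0 0.1 0;1 0 0 0.15 0;1 0 0 0.2 0;1 0 0 0.2 0;1 0 0 0.2 0"}}

```text
time: 11.23
tool_pos: [0.4955, -0.2079, 0.1061]
ee_rot: [3.141, 0.0, 2.533]
wrist_force: [-0.7, 0.6, -0.9]
width: 0.0568
```

```bash
python3 s.py
```

```text
11.2333 [[0.4955, -0.2079, 0.1061], [3.1415, 0.0, 2.5328], [-0.7075, 0.62, -0.9269], [0.0171, 0.0504, -0.0552], 0.0568] j6 -1.465
```

Request:
{"api": "servo_tool", "payload": {"series": "1 0 0 0.05 0;1 0 0 0.1 0;1 0 0 0.15 0;1 0 0 0.15 0;1 0 0 0.15 0"}}

```text
time: 11.65
tool_pos: [0.4956, -0.208, 0.105]
ee_rot: [3.142, 0.001, 2.533]
wrist_force: [-0.7, -0.2, 1.3]
width: 0.0566
```

```bash
python3 s.py
```

```text
11.65 [[0.4956, -0.208, 0.105], [3.1415, 0.0005, 2.5328], [-0.6542, -0.1858, 1.3282], [-0.0109, 0.2107, -0.009], 0.0566] j6 -1.465
```

The lugs dropped in, with the centre about 5 mm above the neck top under light contact. Now screwing clockwise, following the pitch.

Request:
{"api": "servo_tool", "payload": {"series": "1 0.005 -0.015 0 0.05;1 0.01 -0.03 0.02 0.1;1 0.015 -0.04 0.03 0.15;1 0.02 -0.05 0.05 0.2;1 0.025 -0.065 0.06 0.25;1 0.03 -0.08 0.07 0.3;1 0.03 -0.08 0.07 0.3"}}

```text
time: 12.23
tool_pos: [0.4948, -0.2085, 0.104]
ee_rot: [-3.142, 0.0, 2.232]
wrist_force: [-0.6, 0.2, 0.5]
width: 0.0565
```

```bash
python3 s.py
```

```text
12.2333 [[0.4948, -0.2085, 0.104], [-3.1415, 0.0003, 2.232], [-0.6485, 0.211, 0.4509], [-0.0899, 0.1448, 0.027], 0.0565] j6 -1.166
```

Request:
{"api": "servo_tool", "payload": {"series": "1 0.005 -0.015 0.03 0.05;1 0.01 -0.03 0.06 0.1;1 0.015 -0.04 0.08 0.15;1 0.02 -0.05 0.11 0.2;1 0.025 -0.065 0.13 0.25;1 0.03 -0.08 0.16 0.3;1 0.03 -0.08 0.16 0.3"}}

```text
time: 12.82
tool_pos: [0.4941, -0.2088, 0.1023]
ee_rot: [3.141, 0.0, 1.933]
wrist_force: [-0.2, -0.5, 1.0]
width: 0.0564
```

```bash
python3 s.py
```

```text
12.8167 [[0.4941, -0.2088, 0.1023], [3.1413, 0.0004, 1.9331], [-0.1658, -0.4843, 1.0365], [-0.1007, 0.139, 0.004], 0.0564] j6 -0.868
```

Request:
{"api": "servo_tool", "payload": {"series": "1 0.005 -0.015 0.03 0.05;1 0.01 -0.03 0.05 0.1;1 0.015 -0.04 0.08 0.15;1 0.02 -0.05 0.1 0.2;1 0.025 -0.065 0.13 0.25;1 0.03 -0.08 0.15 0.3;1 0.03 -0.08 0.15 0.3"}}

```text
time: 13.4
tool_pos: [0.4933, -0.2088, 0.1009]
ee_rot: [3.141, 0.0, 1.634]
wrist_force: [0.0, 0.6, 0.9]
width: 0.0562
```

```bash
python3 s.py
```

```text
13.4 [[0.4933, -0.2088, 0.1009], [3.141, 0.0004, 1.634], [0.0009, 0.6045, 0.8897], [-0.1149, 0.1123, 0.0669], 0.0562] j6 -0.569
```

Request:
{"api": "servo_tool", "payload": {"series": "1 0.005 -0.015 0.03 0.05;1 0.01 -0.03 0.05 0.1;1 0.015 -0.04 0.08 0.15;1 0.02 -0.05 0.1 0.2;1 0.02 -0.05 0.1 0.2"}}

```text
time: 13.82
tool_pos: [0.4927, -0.2086, 0.0999]
ee_rot: [3.141, 0.0, 1.435]
wrist_force: [-0.7, -0.5, 1.4]
width: 0.0562
```

```bash
python3 s.py
```

```text
13.8167 [[0.4927, -0.2086, 0.0999], [3.1412, 0.0002, 1.4346], [-0.6838, -0.5493, 1.3638], [-0.115, 0.1552, 0.0647], 0.0562] j6 -0.37
```

Request:
{"api": "servo_tool", "payload": {"series": "1 0.005 -0.015 0.02 0.05;1 0.01 -0.025 0.05 0.1;1 0.01 -0.025 0.05 0.1"}}

```text
time: 14.07
tool_pos: [0.4924, -0.2084, 0.0993]
ee_rot: [3.141, 0.0, 1.335]
wrist_force: [0.2, -1.2, 1.6]
width: 0.0562
```

```bash
python3 s.py
```

```text
14.0667 [[0.4924, -0.2084, 0.0993], [3.1413, 0.0, 1.3349], [0.2401, -1.2477, 1.6373], [-0.1631, 0.1334, 0.0119], 0.0562] j6 -0.271
```

Request:
{"api": "servo_tool", "payload": {"series": "1 0.005 -0.015 0.02 0.05;1 0.01 -0.02 0.04 0.08;1 0.01 -0.02 0.04 0.08"}}

```text
time: 14.32
tool_pos: [0.4922, -0.2082, 0.0989]
ee_rot: [3.141, -0.0, 1.256]
wrist_force: [-0.2, -1.9, 1.5]
width: 0.0567
```

```bash
python3 s.py
```

```text
14.3167 [[0.4922, -0.2082, 0.0989], [3.1414, -0.0, 1.2556], [-0.1674, -1.8507, 1.5382], [-0.115, 0.1591, -0.0002], 0.0567] j6 -0.191
```

Request:
{"api": "servo_tool", "payload": {"series": "1 0.005 -0.01 0.02 0.05;1 0.01 -0.02 0.04 0.1;1 0.01 -0.02 0.04 0.1"}}

```text
time: 14.57
tool_pos: [0.492, -0.208, 0.0984]
ee_rot: [3.142, -0.0, 1.155]
wrist_force: [-0.5, -0.4, 0.8]
width: 0.0563
```

```bash
python3 s.py
```

```text
14.5667 [[0.492, -0.208, 0.0984], [3.1415, -0.0001, 1.1549], [-0.5077, -0.4005, 0.8374], [-0.1556, 0.1907, -0.0043], 0.0563] j6 -0.09
```

Request:
{"api": "servo_tool", "payload": {"series": "1 0.005 -0.01 0.02 0.05;1 0.01 -0.02 0.04 0.1;1 0.01 -0.02 0.04 0.1"}}

```text
time: 14.82
tool_pos: [0.492, -0.2077, 0.0981]
ee_rot: [3.141, -0.0, 1.056]
wrist_force: [-0.0, 0.5, 0.9]
width: 0.0562
```

```bash
python3 s.py
```

```text
14.8167 [[0.492, -0.2077, 0.0981], [3.1414, -0.0004, 1.0556], [-0.0307, 0.4626, 0.8815], [-0.1164, 0.0946, 0.0386], 0.0562] j6 0.009
```

Request:
{"api": "servo_tool", "payload": {"series": "1 0.005 -0.01 0.02 0.04;1 0.01 -0.02 0.03 0.08;1 0.01 -0.02 0.03 0.08"}}

```text
time: 15.07
tool_pos: [0.492, -0.2076, 0.0979]
ee_rot: [3.141, -0.0, 0.976]
wrist_force: [0.1, -0.4, 2.6]
width: 0.0566
```

```bash
python3 s.py
```

```text
15.0667 [[0.492, -0.2076, 0.0979], [3.1411, -0.0003, 0.9763], [0.1199, -0.4357, 2.6142], [-0.1107, 0.1106, 0.272], 0.0566] j6 0.089
```

Torque rose to 0.27 N m at 89° of clockwise turn, at home height, so this is the hard stop. I'll relax the twist, release and rise.

Request:
{"api": "servo_tool", "payload": {"series": "1 -0.005 0.01 0 -0.04;1 -0.005 0.01 -0.03 -0.07;1 -0.005 0.01 -0.05 -0.07;1 -0.005 0.01 -0.05 -0.07"}}

```text
time: 15.4
tool_pos: [0.492, -0.2077, 0.0983]
ee_rot: [3.141, -0.0, 1.044]
wrist_force: [0.8, -0.2, 0.1]
width: 0.0563
```

```bash
python3 s.py
```

```text
15.4 [[0.492, -0.2077, 0.0983], [3.1411, -0.0004, 1.0443], [0.7599, -0.221, 0.1044], [-0.0401, -0.0295, 0.1333], 0.0563] j6 0.021
```

Request:
{"api": "servo_tool", "payload": {"series": "-1 0 0 0 0;-1 0 0 0 0;-1 0 0 0 0;-1 0 0 0 0;-1 0 0 0 0;-1 0 0 0 0;-1 0 0 -1 0;-1 0 0 -3 0;-1 0 0 -6 0;-1 -3 0 -9 0;-1 -6 0 -10 0;-1 -8 0 -10 0;-1 -8 0 -10 0;-1 -8 0 -10 0;-1 -8 0 -10 0"}}

```text
time: 16.65
tool_pos: [0.4516, -0.2762, 0.1982]
ee_rot: [-3.141, -0.001, 1.043]
wrist_force: [0.9, -0.0, -0.1]
width: 0.0939
```

```bash
python3 - <<'E'
from h import *
from scipy.optimize import least_squares
import s
v,u=np.mgrid[:420,:560]
p,d=snapshot("scene");W=world("scene",d.ravel(),u.ravel(),v.ravel()).reshape(420,560,3)
np.savez("scene9.npz",p=p,d=d)
x=cv2.resize(p[215:345,255:395],(560,520),interpolation=cv2.INTER_CUBIC)
pw,dw,o,c=wrist("w9");T,Ww=wworld(dw,o,c)
y=cv2.resize(pw[60:190,215:275+75],(240,231));out=np.zeros((520,800,3),np.uint8);out[:,:560]=x;out[:231,560:]=y
cv2.imwrite("pics/end.png",out[...,::-1])
for nm,A in(("scene",W),("wrist",Ww)):
    m=(np.hypot(A[...,0]-.494,A[...,1]+.207)<.024)&(A[...,2]>.1)&(A[...,2]<.16)
    q=A[m];top=np.median(q[:,2]);k=q[abs(q[:,2]-top)<.004];a=np.linalg.lstsq(np.c_[k[:,:2]-[.494,-.207],np.ones(len(k))],k[:,2],rcond=None)[0]
    print(nm,'cap top z',top.round(4),'fit z',a.round(4),len(k))
q=W[(np.hypot(W[...,0]-.494,W[...,1]+.207)<.04)&(W[...,2]>.09)&(W[...,2]<.12)]
r=least_squares(lambda c:np.hypot(q[:,0]-c[0],q[:,1]-c[1])-.029,[.505,-.2],loss="soft_l1",f_scale=.001);print('cap side',r.x.round(4),len(q))
E
```

```text
16.65 [[0.4516, -0.2762, 0.1982], [-3.141, -0.0009, 1.0429], [0.8997, -0.0235, -0.0509], [-0.0154, 0.0493, -0.0042], 0.0939] j6 -0.129
scene cap top z 0.1283 fit z [-0.0004  0.0019  0.1284] 451
wrist cap top z 0.1274 fit z [0.0009 0.0019 0.1274] 3076
cap side [ 0.4947 -0.2065] 360
```

View pics/end.png

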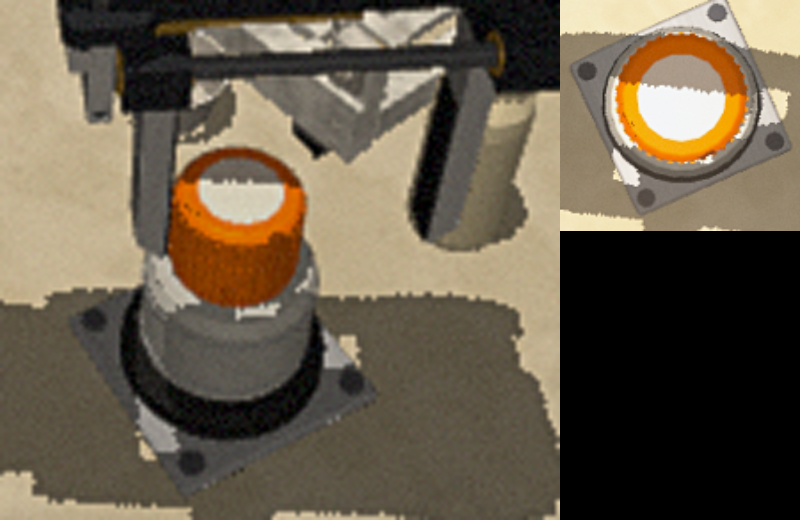

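The cap sits level and centred on the canister (scene crop about (235,225)). Its top is at 0.127–0.128 m, and home would be 0.1275 m. The gripper is clear and the bottle still stands, so I'm handing in.

```bash
python3 -c "
from h import *
print(robot.close_job())"
```

```text
the job is handed in; nothing more can be done
None
```

The cap is screwed home on the small canister, and the job was handed in at about 17 s. No verdict is given, so this rests on my own checks.

**What I did:**
- I gripped the largest of the three orange caps, 58 mm across, and set it on the neck with about 4 N of push.
- It landed on a stop, so I turned it counter-clockwise about 96° until the lugs dropped into a gap. There the cap's centre was about 5 mm above the neck's top.
- I then screwed it clockwise, following the thread down, until it met the hard stop at 89°. The torque there read 0.27 N m, below the 0.48 N m limit. I eased off the twist, let go and backed away.

**Last checks:**
- **Height:** the cap's top measured 0.1274 m from the wrist camera and 0.1284 m from the scene camera; fully home would be 0.1275 m. The scene camera had also read about 1 mm high on the loose caps.
- **Position and tilt:** the cap is within about 0.5 mm of the canister's axis, with about 0.002 rad of tilt.
- **Gripper:** it is open and clear of everything.
- **Bystanders:** the bottle was standing and the gripper's path stayed away from both. I did not measure either one again, and the cup was only partly in the last picture.

No check failed; the only disagreement was that 1 mm between the two cameras.

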